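Wind the board lift up to the focus mark

TASK

Bring the circuit board up to working height for the microscope: take the crank handle out of its wooden block, drop its T-head through the slot in the drive cup on top of the lift's screw, turn it clockwise to lock it, and wind the platform up until the lift's pointer is level with the red marker on the scale. Leave the crank locked in the cup with the marker matched, let go, and do not knock about the other things lying on the bench.

Things in the scene. Friction and masses are not known exactly. Their poses are not given: they have to be found in the camera images.
- lift: fixed bench screw lift: grey base 210 x 180 x 14 mm, two steel guide rods, crosshead (150 x 46 mm, top at 152 mm), brass lead screw between the rods. Origin on the bench on the screw axis; z up, x towards the board platform (plate 160 x 170 mm, 24 to 184 mm out along x, rides up the rods), y towards the white scale strip (centre x = 0, y = 104 mm, 24 mm wide, 16 to 142 mm high)
- cup_mouth (a point): centre of the upper face of the steel drive cup (64 mm across, 32 mm tall) on the screw's top end, 188 mm above the bench; it turns with the screw. The 5 mm lip has a keyhole opening: slot 17 mm wide, 51 mm long, with a 26 mm round hole in the middle; x of this frame runs along the slot, z up. Chamber under the lip 23 mm deep
- screw (a joint): turn of lead screw and cup (rad), grows clockwise from above; clockwise raises the platform 10 mm per turn, against about 0.15 N m; it stays where left and the platform cannot be pushed up or down. A T-head in the cup turns free about 99 degrees clockwise from the slot, under the lip, then bears on dogs and turns the screw; turned back it stops in line with the slot and can be lifted out
- pointer (a point): tip (4 mm tall) of the yellow pointer that sticks out of the carriage beside the scale, at its middle height; it rises with the platform
- mark (a point): middle of the red marker, a 14 x 17 x 6 mm rider fixed on the scale strip, 15 to 27 mm above the pointer at the start; it marks the height wanted for the pointer
- crank: loose crank, about 0.5 kg, balanced about its shank. Origin: on the shank axis at the underside of the 40 mm collar, which rests on the cup's upper face when fitted (now on the block's top); z up, x along the arm towards the handle. Below: shank 22 mm in diameter, tapered T-head 44 mm long (along x), 10 mm wide, 8 to 17 mm down, 10 mm nose, tip 27 mm down
- hub (a point): centre of the crank's red hub block, on the shank axis, 42 mm above the crank's origin; block 24 mm along crank x, 22 mm along crank y, from 18 to 56 mm up: grip it across y for lifting and fitting. Under it the arm, 22 mm wide, 8 to 18 mm up; behind it, at x = -48 mm, a round counterweight, 40 mm in diameter, top 33 mm up
- grip (a point): middle of the crank's upright black handle, 70 mm from the shank axis along the crank's x, 48 mm above the crank's origin; a freely spinning sleeve 24 mm in diameter, from 20 to 74 mm above the origin; good for winding
- holder: fixed wooden block 130 x 100 x 55 mm in which the crank is parked, T-head down in a slot 56 x 27 mm, 42 mm deep, that runs along the block's x. Origin: centre of its underside; lift the crank straight up by at least 30 mm to free it
- spool: white solder wire spool, 64 mm in diameter, 46 mm tall, origin at the centre of its underside; leave alone
- bottle: clear bottle with a blue cap, 60 mm in diameter, 150 mm tall, origin at the centre of its underside; leave alone
- battery: flat black laptop battery 75 x 190 x 10 mm, origin at the centre of its underside; leave alone
- driver: yellow-handled screwdriver, 170 mm long, lying on the bench; leave alone
Not all that is in view belongs to the job. Leave any orange or yellow look-alike of the crank alone.

How it is judged:
By the outcome, as a careful person would: the job done as asked, in the order asked, and still so for the second after the job is handed in, with the robot touching nothing.
It also fails if it takes over 72 s, if anything falls off the work surface, if the arm or the gripper's body presses on something with over 40 N, if the wrist force passes 120 N, or if a joint passes its speed limit or range.

ROBOT

A 6-joint arm with a two-finger parallel gripper is mounted at the origin on the work surface. World frame = base frame: x ahead of the robot, y to its left, z up, the work surface at z = 0. Lengths are in m, angles in degrees, forces in N, time in s.
With the tool pointing down it reaches from about 0.375 to 0.9 m from the base axis. Payload 3.1 kg.
Tool frame: the origin (TCP) lies at the very end of the fingers, on their centre line; the grasp point (between the pads) lies bot.hold_point_z behind it (bot.hold_point_z is the distance from the TCP to the grasp point, in m); z points along the fingers, y is the line along which they close (so a half turn about z gives the same grasp; the last joint's range is limited). The gripper opens to 87 mm and grips with 3 to 60 N. Pads are 19 mm wide; open, the fingers measure 117 mm over their backs; the gripper's body (75 mm by 190 mm) begins 51 mm behind the grasp point.
Start: joints at [-81.389, 30.224, 82.088, -0, 67.689, -10.227], TCP at [0.202, -0.591, 0.223] pointing down, gripper open.
Joint ranges: [-176.69, 176.69], [-43.24, 126.21], [12.49, 139.97], [-82, 262], [0, 151.66], [-163.58, 163.58]. Speed limits (degrees/s): [159.86, 159.86, 180, 180, 180, 180].

INTERFACE

Orientations are given as a 3x3 rotation matrix whose columns are the frame's x, y, z axes.
In Python, from rig import bot gives the robot as it stands.
- The arm moves only by the tool apply_moves, never from a script. Its argument "plan" is one flat list of numbers, 4 for each row, row after row: the shift along the world's x, y, z normalised to -1 to 1, where 1 is 0.05 m, then the turn about the world's z normalised to -1 to 1, where 1 is 10 degrees. A call has 1 to 12 rows; each row shifts and turns the commanded pose from where the row before left it; what a row does not reach is not made up. A row lasts 1/8 s, in which the tool goes at most 62.5 mm and 10.7 degrees, less where a joint would pass 70% of its speed; a pose out of reach is approached as far as the arm can. A call with a number of a shift or a turn outside -1 to 1 is refused whole. A call with a gripper value outside its range is refused whole. "grip" is the closure, from -1 (fully open) to 1 (shut), so that 0 is half open, set as the call begins (left out, the last holds). The fingers move at their own pace and stop on an object; the grip force is fixed at half the most. Time passes only in rows, so rows that do not move let the fingers close. It gives the time, the measured TCP pose, the force, the opening and the grip force at its end, in the units of the state.
- bot.read_state(): the state, without advancing time (a new reading comes with each control period).
- bot.capture(name): name is "scene" or "top" or "wrist"; returns (picture, depth): 420x560x3 uint8, red, green, blue; 420x560 float32, m along the optical axis (not along the pixel's ray), 0 where there is no reading.
- bot.camera_info(name): a dict with "vertical_fov" (degrees; the focal length in pixels is half the picture's height over the tangent of half this angle, whatever the lens; pixels are square), "cx", "cy" (the principal point, pixels), "rvec" (rotation vector, rad) and "tvec" (3), from world to camera coordinates, as OpenCV has them; the wrist camera has in their place "mount" (4x4, takes a point from camera to tool coordinates, whose origin is the TCP and whose axes are the flange's). Camera axes: x right, y down, z forward; pixel columns grow to the right and rows downward; lengths in m; the calibration is good to about 2 mm. The wrist camera is an equidistant fisheye: a pixel r from the principal point sees the ray r / f radians off the axis. A picture is of the moment at which its call begins: read the wrist's pose just before it. camera_info takes no time and is no camera call.
- bot.hand_in(): hands the job in; it is judged then, once.
Trained networks look in the newest picture that a camera, given by its name, has taken for a name from the list of things; names that differ only in an ending like _2 or _b are one class to them, and where a whole thing is asked for, a point or a joint stands for the part that bears it (a point fixed in the world has none). Each returns a list of dicts, best first, with "p" (0 to 1); they miss things now and then, are a little off and sometimes report something else, mostly with a low value. They report only what shows in the picture. A call takes as long as a camera call. They do not tell look-alikes from the thing itself.
- bot.outline_of(camera, target): "mask" (420x560 bool, what is visible of it) and "xy" ([column, row] as shares, 0 to 1, of the picture: columns of its width, rows of its height, amid what is visible of it).
- bot.pinpoint(camera, target): "xy" ([column, row] as shares, 0 to 1, of the picture: columns of its width, rows of its height: a listed point, or the origin of a listed thing).
The state is a dict: "time_s": time; "joint_positions": joint angles; "qvel": joint speeds; "tau": joint torques, N m; "position": TCP position; "tcp_rot": TCP orientation; "force": force on the tool from outside, world axes, zero at the start; "moment": the same for the moment, N m; "opening": opening from 0.0 (shut) to 1.0 (fully open); "grasp_force": force on a finger pad.
Only numpy, scipy, OpenCV 4.12 (cv2) and the standard library are available. Lean on these libraries where they do the work, as an engineer would, in place of code of your own. Each camera call takes 0.05 s, during which the arm holds its last target. There are 200 camera calls.

## Working session

There is one attempt and no reset: what is moved stays moved. The work goes in short steps, Python scripts to look and compute and a tool call to move; the robot and the scene stay as the last step left them, time stands still between calls to the robot, and variables do not carry over. Pictures are saved under pics/ and viewed, at most 10 in all, crops included, and the job is handed in when it is done.

Besides the shell and the picture viewer there is one more tool, called after "Request:" as name(argument=value, ...) on one line, values as JSON. apply_moves: Moves the arm, as the interface text tells. Its arguments: {"type":"object","properties":{"plan":{"type":"array","items":{"type":"number"}},"grip":{"type":"number"}},"required":["plan"]}

```bash
mkdir -p pics
cat > h.py <<'E'
import numpy as np, cv2
from rig import bot
def save(n,img): cv2.imwrite('pics/'+n+'.png',cv2.cvtColor(img,cv2.COLOR_RGB2BGR))
def cam(c):
    i=bot.camera_info(c); f=210/np.tan(np.radians(i['vertical_fov'])/2); return i,f
def world(c,u,v,d=None,z=None,st=None):
    """pixel->world with depth d or on the plane z"""
    i,f=cam(c); a,b=(u-i['cx']),(v-i['cy'])
    if c=='wrist':
        r=np.hypot(a,b); th=r/f; k=np.tan(th)/max(r,1e-9); ray=np.array([a*k,b*k,1.])
        st=st or bot.read_state(); M=np.array(i['mount']); R=np.array(st['tcp_rot'])
        Rw=R@M[:3,:3]; o=R@M[:3,3]+np.array(st['position'])
    else:
        ray=np.array([a/f,b/f,1.]); R=cv2.Rodrigues(np.array(i['rvec'],float))[0]
        Rw=R.T; o=-R.T@np.array(i['tvec'],float).ravel()
    D=Rw@ray
    return o+D*(d if d is not None else (z-o[2])/D[2])
def pp(c,t,n=3):
    return [(round(float(r['p']),2),r['xy'][0]*560,r['xy'][1]*420) for r in bot.pinpoint(c,t)[:n]]
E
python3 - <<'E'
from h import *
print(bot.hold_point_z, bot.read_state()['time_s'])
ims={}
for c in('scene','top'):
    p,d=bot.capture(c); ims[c]=p; save(c,cv2.resize(p,(800,600)))
    for t,z in(('hub',.097),('grip',.103),('crank',.055),('holder',0),('cup_mouth',.188),('lift',0),('pointer',None),('mark',None),('bottle',0),('spool',0)):
        for p_,u,v in pp(c,t):
            dd=d[min(int(v),419),min(int(u),559)]
            print(c,t,p_,round(u),round(v),np.round(world(c,u,v,d=dd),3), np.round(world(c,u,v,z=z),3) if z is not None else '')
E
```

```text
0.0187 0.0
scene hub 0.92 239 248 [ 0.598 -0.161  0.108] [ 0.59  -0.156  0.097]
scene hub 0.87 374 207 [ 0.669  0.353 -0.007] [0.731 0.258 0.097]
scene hub 0.75 221 332 [ 0.733 -0.331  0.026] [ 0.772 -0.351  0.097]
scene grip 0.88 259 258 [ 0.656 -0.137  0.099] [ 0.658 -0.139  0.103]
scene grip 0.67 398 206 [0.738 0.393 0.019] [0.784 0.311 0.103]
scene grip 0.66 236 245 [ 0.585 -0.161  0.11 ] [ 0.58  -0.158  0.103]
scene crank 0.83 205 330 [ 0.706 -0.36   0.034] [ 0.719 -0.365  0.055]
scene crank 0.78 236 255 [ 0.582 -0.163  0.066] [ 0.575 -0.158  0.055]
scene crank 0.63 383 218 [0.744 0.306 0.027] [0.759 0.281 0.055]
scene holder 0.59 241 268 [ 0.625 -0.178  0.059] [ 0.584 -0.152  0.   ]
scene cup_mouth 0.75 299 174 [0.534 0.127 0.181] [0.541 0.12  0.188]
scene lift 0.57 301 218 [0.609 0.068 0.082] [0.551 0.125 0.   ]
scene pointer 0.9 318 194 [0.54  0.21  0.052] 
scene bottle 0.95 353 184 [0.569 0.351 0.031] [0.547 0.38  0.   ]
scene spool 0.36 321 194 [0.541 0.223 0.044] [0.508 0.259 0.   ]
top hub 0.91 401 176 [ 0.722 -0.324  0.031] [ 0.709 -0.306  0.097]
top hub 0.85 167 183 [0.
[... 209 characters left out ...]
] [ 0.742 -0.366  0.103]
top grip 0.72 332 198 [ 0.643 -0.122  0.133] [ 0.647 -0.126  0.103]
top crank 0.77 339 226 [ 0.575 -0.143  0.1  ] [ 0.579 -0.149  0.055]
top crank 0.71 412 186 [ 0.695 -0.351  0.038] [ 0.692 -0.346  0.055]
top crank 0.62 170 168 [0.732 0.32  0.035] [0.728 0.314 0.055]
top cup_mouth 0.8 231 237 [0.539 0.127 0.158] [0.538 0.123 0.188]
top lift 0.76 241 240 [0.531 0.1   0.188] [0.539 0.12  0.   ]
top pointer 0.59 203 237 [0.543 0.222 0.021] 
top mark 0.46 196 240 [0.533 0.23  0.081] 
top bottle 0.74 150 228 [0.56  0.352 0.082] [0.566 0.378 0.   ]
top spool 0.71 268 303 [0.371 0.037 0.047] [0.366 0.039 0.   ]
top spool 0.45 197 241 [0.53  0.229 0.07 ] [0.533 0.244 0.   ]
```

View pics/scene.png

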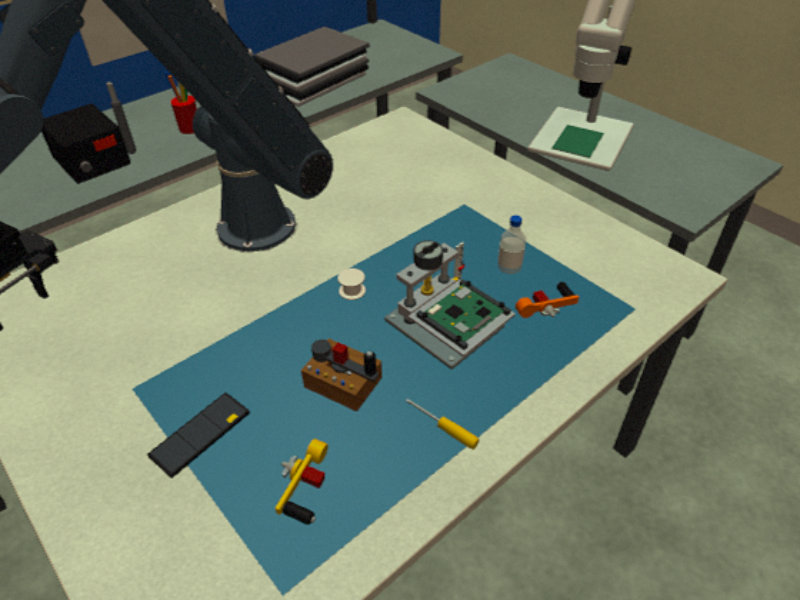

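View pics/top.png

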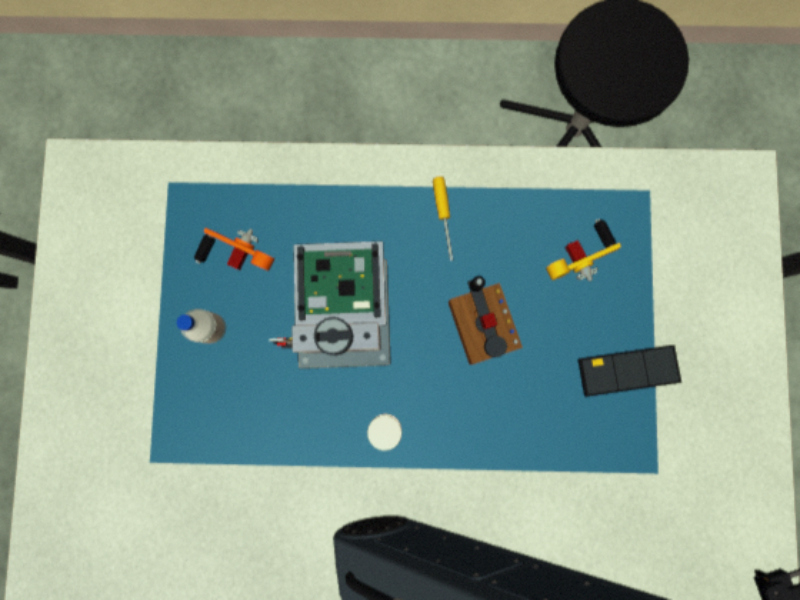

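Things that could be taken for the crank (scene image, 560x420): the crank in the wooden block at (239,248), the orange look-alike lying at (383,212), and the yellow look-alike at (210,335). By the description I choose the one in the block. I'll check it in a close crop.

Run:
```python
from h import *
s=bot.read_state(); print(np.round(s['tcp_rot'],3)); print(np.round(bot.camera_info('wrist')['mount'],3),bot.camera_info('wrist')['vertical_fov'])
p=cv2.imread('pics/scene.png'); cv2.imwrite('pics/crop1.png',cv2.resize(p[320:420,290:400],None,fx=5,fy=5))
```

```text
[[ 0.946  0.323  0.   ]
 [ 0.323 -0.946  0.   ]
 [ 0.    -0.    -1.   ]]
[[ 0.    -0.959 -0.282  0.078]
 [ 1.     0.     0.    -0.   ]
 [-0.    -0.282  0.959 -0.162]
 [ 0.     0.     0.     1.   ]] 65.70646984690485
```

View pics/crop1.png

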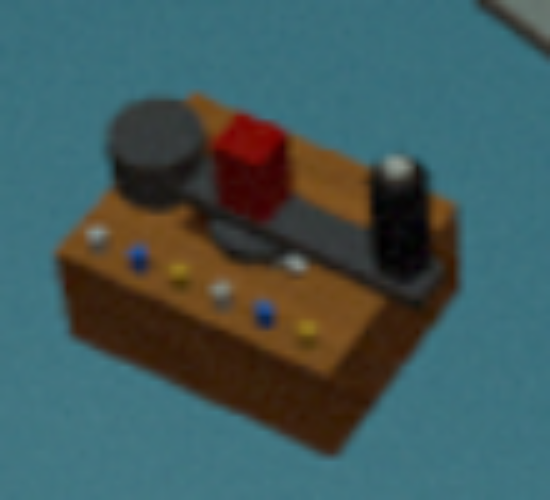

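The crop shows a grey-armed crank with a red hub and black handle, standing in the wooden block, so this is the real one. Moving to hover above it.

Request:
apply_moves(plan=[0.64, 0.73, 0.1, 0, 0.64, 0.73, 0.1, 0, 0.64, 0.73, 0.1, 0, 0.64, 0.73, 0.1, 0, 0.64, 0.73, 0.1, 0, 0.64, 0.73, 0.1, 0, 0.64, 0.73, 0.1, 0, 0.64, 0.73, 0.1, 0, 0.64, 0.73, 0.1, 0, 0.64, 0.73, 0.1, 0, 0.64, 0.73, 0.1, 0, 0.64, 0.73, 0, 0], grip=-1)

```text
time_s: 2.6
position: [0.5871, -0.1523, 0.2782]
tcp_rot: [[0.946, 0.323, 0.001], [0.323, -0.946, -0.001], [0.001, 0.001, -1.0]]
force: [0.8, -1.1, 0.3]
opening: 1.005
grasp_force: 0.0
```

Run:
```python
from h import *
s=bot.read_state(); print(s['time_s'],np.round(s['position'],4),np.round(s['joint_positions'],1))
p,d=bot.capture('wrist'); save('w1',p)
for t,z in(('hub',.097),('grip',.103),('crank',.055)):
    for q,u,v in pp('wrist',t): print(t,q,round(u),round(v),np.round(world('wrist',u,v,z=z),4), d[int(v),int(u)])
for t in ('hub','crank'):
    r=bot.outline_of('wrist',t)
    for o in r[:2]:
        m=o['mask']; print(t,o['p'],m.sum())
# hub top: red pixels at top height
hsv=cv2.cvtColor(p,cv2.COLOR_RGB2HSV)
red=((hsv[...,0]<8)|(hsv[...,0]>172))&(hsv[...,1]>150)&(hsv[...,2]>60)
v,u=np.nonzero(red)
P=np.array([world('wrist',a,b,d=d[b,a],st=s) for a,b in zip(u,v) if d[b,a]>0])
P=P[np.hypot(P[:,0]-.585,P[:,1]+.155)<.06]; print(len(P), np.percentile(P[:,2],[2,50,98]))
t=P[P[:,2]>np.percentile(P[:,2],98)-.006]
r=cv2.minAreaRect((t[:,:2]*1000).astype(np.float32)); print(r, t.mean(0))
```

```text
2.6 [ 0.5871 -0.1523  0.2782] [-25.1  25.5  81.1  -0.   73.3  46.1]
hub 0.89 276 189 [ 0.5848 -0.1482  0.097 ] 0.3383759
hub 0.81 20 28 [0.6886 0.2477 0.097 ] 0.3488642
hub 0.71 433 119 [ 0.7218 -0.2881  0.097 ] 0.3954531
grip 0.74 472 116 [ 0.7441 -0.3352  0.103 ] 0.3949824
grip 0.73 277 126 [ 0.6483 -0.1288  0.103 ] 0.29697156
grip 0.34 32 131 [0.56   0.1686 0.103 ] 0.4002254
crank 0.88 276 181 [ 0.5817 -0.1517  0.055 ] 0.34884217
crank 0.78 29 3 [0.7297 0.2853 0.055 ] 0.3318069
crank 0.55 438 152 [ 0.6888 -0.3351  0.055 ] 0.4040302
hub 0.67 3182
hub 0.63 1364
crank 0.87 3075
crank 0.76 2559
486 [0.08589925 0.11039979 0.11228481]
((580.7700805664062, -150.88046264648438), (23.96579360961914, 20.083660125732422), 18.819536209106445) [ 0.58134723 -0.15105687  0.11047537]
```

View pics/w1.png

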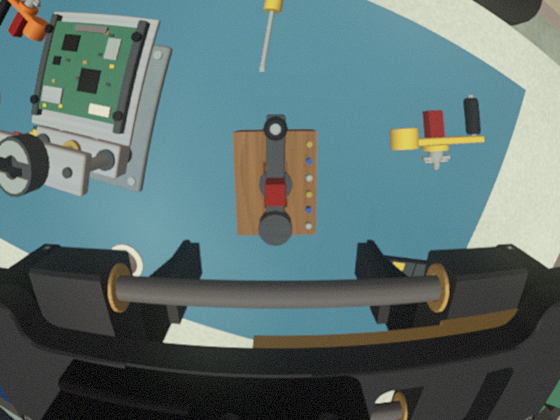

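The crank hub is at (276,189), with the arm running straight up the picture, so it lies along tool x. The yaw already matches. I'll descend and grip.

Request:
apply_moves(plan=[-0.12, 0.02, -0.6, 0, 0, 0, -0.8, 0, 0, 0, -0.8, 0, 0, 0, -0.8, 0, 0, 0, -0.6, 0, 0, 0, -0.3, 0, 0, 0, -0.04, 0, 0, 0, 0, 0, 0, 0, 0, 0])

```text
time_s: 4.03
position: [0.5807, -0.1529, 0.0819]
tcp_rot: [[0.946, 0.323, 0.002], [0.323, -0.946, -0.001], [0.002, 0.002, -1.0]]
force: [0.1, -0.1, -0.0]
opening: 1.004
grasp_force: 0.0
```

Request:
apply_moves(plan=[0, 0, 0, 0, 0, 0, 0, 0, 0, 0, 0, 0, 0, 0, 0, 0, 0, 0, 0, 0, 0, 0, 0, 0], grip=1)

```text
time_s: 4.78
position: [0.5798, -0.1525, 0.0805]
tcp_rot: [[0.946, 0.323, -0.0], [0.323, -0.946, 0.0], [-0.0, -0.0, -1.0]]
force: [0.3, -0.4, 0.4]
opening: 0.403
grasp_force: 0.0
```

Still closing, so I'll wait, then lift.

Request:
apply_moves(plan=[0, 0, 0, 0, 0, 0, 0, 0, 0, 0, 0, 0, 0, 0, 0, 0])

```text
time_s: 5.28
position: [0.5796, -0.1522, 0.0805]
tcp_rot: [[0.946, 0.323, -0.001], [0.323, -0.946, 0.001], [-0.0, -0.001, -1.0]]
force: [-0.4, 1.6, -0.1]
opening: 0.25
grasp_force: 30.0
```

Request:
apply_moves(plan=[0, 0, 0.15, 0, 0, 0, 0.3, 0, 0, 0, 0.5, 0, 0, 0, 0.7, 0, 0, 0, 0.7, 0, 0, 0, 0.7, 0, 0, 0, 0.7, 0, 0, 0, 0.3, 0, 0, 0, 0, 0])

```text
time_s: 6.4
position: [0.58, -0.1526, 0.284]
tcp_rot: [[0.946, 0.323, 0.002], [0.323, -0.946, -0.001], [0.001, 0.002, -1.0]]
force: [0.2, 0.7, -7.2]
opening: 0.248
grasp_force: 30.0
```

Request:
apply_moves(plan=[-0.2, 0.4, 0, 0, -0.25, 0.6, 0, 0, -0.25, 0.7, 0, 0, -0.25, 0.7, 0, 0, -0.25, 0.4, 0, 0, 0, 0.2, 0, 0, 0, 0, 0, 0, 0, 0, 0, 0])

```text
time_s: 7.4
position: [0.5207, -0.0035, 0.2831]
tcp_rot: [[0.947, 0.322, 0.001], [0.322, -0.947, -0.001], [0.001, 0.001, -1.0]]
force: [-0.1, 0.9, -6.0]
opening: 0.251
grasp_force: 30.0
```

Run:
```python
from h import *
s=bot.read_state(); print(s['time_s'],np.round(s['position'],4),np.round(s['joint_positions'],1))
p,d=bot.capture('wrist'); np.savez('w2.npz',p=p,d=d)
for t,z in(('cup_mouth',.188),('lift',0),('pointer',.05),('mark',.07)):
    for q,u,v in pp('wrist',t): print(t,q,round(u),round(v),np.round(world('wrist',u,v,z=z,st=s),4), d[min(int(v),419),min(559,int(u))])
# rectified view on plane z=.188, 0.25mm/px, around (0.54,0.123)
i,f=cam('wrist'); M=np.array(i['mount']); R=np.array(s['tcp_rot'])@M[:3,:3]; o=np.array(s['tcp_rot'])@M[:3,3]+s['position']
N=480; c=np.array([.54,.123]); sc=.00025
jj,ii=np.meshgrid(np.arange(N),np.arange(N))
W=np.stack([c[0]+(N/2-ii)*sc, c[1]+(N/2-jj)*sc, np.full(ii.shape,.188)],-1)
C=(W-o)@R; th=np.arctan2(np.hypot(C[...,0],C[...,1]),C[...,2]); ph=np.arctan2(C[...,1],C[...,0])
mx=(i['cx']+f*th*np.cos(ph)).astype(np.float32); my=(i['cy']+f*th*np.sin(ph)).astype(np.float32)
rec=cv2.remap(p,mx,my,cv2.INTER_LINEAR)
for k in range(0,480,40): cv2.putText(rec,'',(0,0),0,1,(0,0,0))
save('rec',rec)
save('w2',np.hstack([cv2.resize(p,(400,300)),cv2.resize(rec,(300,300))]))
```

```text
7.4 [ 0.5207 -0.0035  0.2831] [-12.7  18.   92.6  -0.   69.3  58.5]
cup_mouth 0.77 148 141 [0.5421 0.118  0.188 ] 0.27812982
lift 0.93 199 129 [0.5417 0.1193 0.    ] 0.2840881
pointer 0.75 118 108 [0.544  0.2227 0.05  ] 0.27728215
pointer 0.59 384 11 [ 0.7685 -0.06    0.05  ] 0.38184947
mark 0.46 197 129 [0.5486 0.1057 0.07  ] 0.28439188
mark 0.34 389 168 [ 0.5802 -0.126   0.07  ] 0.3923496
```

View pics/w2.png

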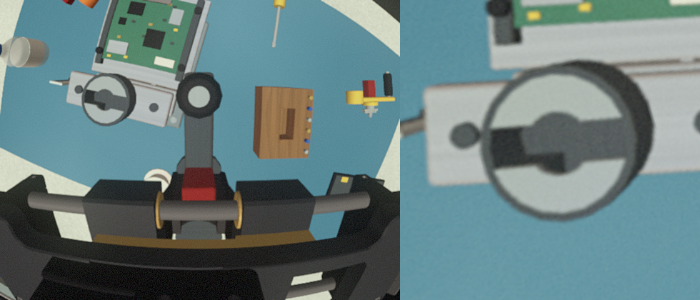

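The left panel shows the crank held by the hub and the cup at (108,98). The right panel is the cup rectified, with its slot nearly horizontal and tilted up to the right. I'll fit it.

Run:
```python
import cv2,numpy as np
r=cv2.imread('pics/rec.png'); g=cv2.GaussianBlur(cv2.cvtColor(r,cv2.COLOR_BGR2GRAY),(5,5),0); hs=cv2.cvtColor(r,cv2.COLOR_BGR2HSV)
c=cv2.HoughCircles(g,cv2.HOUGH_GRADIENT,1,400,param1=80,param2=15,minRadius=115,maxRadius=138); print(c)
cx,cy,R=c[0,0]
x,y=.54+(240-cy)*.00025,.123-(cx-240)*.00025; print('cup',x,y,R*.25)
yy,xx=np.mgrid[:480,:480]; rr=np.hypot(xx-cx,yy-cy)
lip=np.median(g[rr<100]); 
print([int(v) for v in np.percentile(g[rr<110],[5,20,40,60,80])])
th,_=cv2.threshold(g[rr<112].reshape(-1,1),0,255,cv2.THRESH_OTSU); m=(g<th)&(rr<118)
# best template: keyhole
best=None
for a in np.arange(-30,31,.5):
  for dx in range(-16,17,2):
    for dy in range(-16,17,2):
      t=np.radians(a); X=xx[::3,::3]-cx-dx; Y=yy[::3,::3]-cy-dy
      U=X*np.cos(t)-Y*np.sin(t); V=X*np.sin(t)+Y*np.cos(t)
      k=((abs(U)<102)&(abs(V)<34))|(np.hypot(U,V)<52)
      s=(k==m[::3,::3])[rr[::3,::3]<112].mean()
      if best is None or s>best[0]: best=(s,a,dx,dy)
print(th,best)
s,a,dx,dy=best
print('slot centre',x-dy*.00025,y-dx*.00025,'slot up-tilt',a,'world yaw',-90+a)
o=r.copy(); cv2.circle(o,(int(cx),int(cy)),int(R),(0,0,255),1); t=np.radians(a); e=np.array([np.cos(t),-np.sin(t)])*102; n=np.array([np.sin(t),np.cos(t)])*34
q=np.array([cx+dx,cy+dy]); cv2.polylines(o,[np.int32([q+e+n,q+e-n,q-e-n,q-e+n])],True,(0,255,0),1); cv2.circle(o,tuple(np.int32(q)),52,(0,255,0),1)
cv2.imwrite('pics/fit.png',o)
```

```text
[[[259.5 234.5 119.2]]]
cup 0.54137504 0.11812501 29.8
[52, 90, 98, 181, 182]
131.0 (np.float64(0.9128649635036497), np.float64(5.0), -6, -6)
slot centre 0.54287505 0.11962501 slot up-tilt 5.0 world yaw -85.0
```

View pics/fit.png

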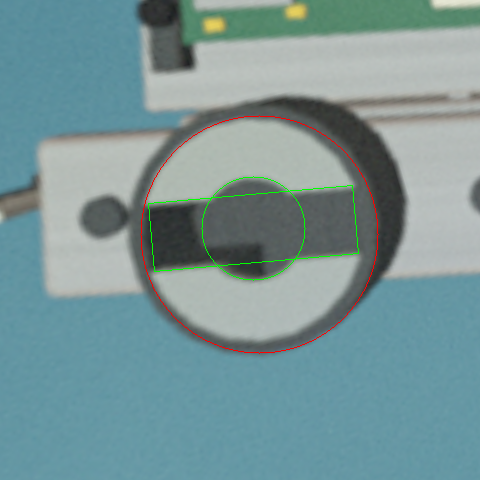

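The green keyhole matches the slot: centre about (0.543, 0.1195), slot yaw 95/-85°. Next is the crank's offset in the hand, measured with the same camera.

Run:
```python
from h import *
z=np.load('w2.npz'); p,d=z['p'],z['d']; s=bot.read_state(); R=np.array(s['tcp_rot']); T=np.array(s['position'])
hsv=cv2.cvtColor(p,cv2.COLOR_RGB2HSV)
red=(((hsv[...,0]<8)|(hsv[...,0]>172))&(hsv[...,1]>140)&(hsv[...,2]>50)).astype(np.uint8)
red[:200]=0;red[:, :230]=0;red[:,340:]=0
v,u=np.nonzero(red); print(len(u),u.min(),u.max(),v.min(),v.max())
P=np.array([R.T@(world('wrist',a,b,z=T[2]+.0305,st=s)-T) for a,b in zip(u,v)])
PD=np.array([R.T@(world('wrist',a,b,d=d[b,a],st=s)-T) for a,b in zip(u,v)])
print('plane', P.min(0),P.max(0)); print('depth',np.percentile(PD,[2,50,98],axis=0))
# handle: dark annulus round
g=cv2.cvtColor(p,cv2.COLOR_RGB2GRAY)[90:180,230:330]
c=cv2.HoughCircles(cv2.GaussianBlur(g,(3,3),0),cv2.HOUGH_GRADIENT,1,100,param1=80,param2=12,minRadius=20,maxRadius=40); print(c)
cu,cv_=c[0,0,0]+230,c[0,0,1]+90
print('handle',R.T@(world('wrist',cu,cv_,z=T[2]+.0485,st=s)-T), d[int(cv_),int(cu)])
print('grip pp',[(q,R.T@(world('wrist',a,b,z=T[2]+.0225,st=s)-T)) for q,a,b in (bot.capture('wrist') and pp('wrist','grip',2))])
print('hub pp',[(q,R.T@(world('wrist',a,b,z=T[2]+.0165,st=s)-T)) for q,a,b in pp('wrist','hub',2)])
```

```text
1918 254 301 235 280Traceback (most recent call last):
  File "<stdin>", line 8, in <module>
  File "h.py", line 8, in world
    i,f=cam(c); a,b=(u-i['cx']),(v-i['cy'])
        ~~~^^^
  File "h.py", line 5, in cam
    i=bot.camera_info(c); f=210/np.tan(np.radians(i['vertical_fov'])/2); return i,f
ValueError: time passes only in moves, steps and waits
```

```bash
sed -i 's/^def cam(c):/import functools\n@functools.lru_cache\ndef cam(c):/' h.py
python3 - <<'E'
from h import *
z=np.load('w2.npz'); p,d=z['p'],z['d']; s=bot.read_state(); R=np.array(s['tcp_rot']); T=np.array(s['position']); print(s['time_s'])
hsv=cv2.cvtColor(p,cv2.COLOR_RGB2HSV)
red=(((hsv[...,0]<8)|(hsv[...,0]>172))&(hsv[...,1]>140)&(hsv[...,2]>50)).astype(np.uint8)
red[:200]=0;red[:, :230]=0;red[:,340:]=0
v,u=np.nonzero(red)
P=np.array([R.T@(world('wrist',a,b,z=T[2]+.0305,st=s)-T) for a,b in zip(u,v)])
PD=np.array([R.T@(world('wrist',a,b,d=d[b,a],st=s)-T) for a,b in zip(u,v)])
print('plane', P.min(0),P.max(0)); print('depth',np.percentile(PD,[2,50,98],axis=0))
g=cv2.cvtColor(p,cv2.COLOR_RGB2GRAY)[90:180,230:330]
c=cv2.HoughCircles(cv2.GaussianBlur(g,(3,3),0),cv2.HOUGH_GRADIENT,1,100,param1=80,param2=12,minRadius=20,maxRadius=40); print(c)
cu,cv_=c[0,0,0]+230,c[0,0,1]+90
print('handle',R.T@(world('wrist',cu,cv_,z=T[2]+.0485,st=s)-T), d[int(cv_),int(cu)])
bot.capture('wrist')
print('grip pp',[(q,R.T@(world('wrist',a,b,z=T[2]+.0225,st=s)-T)) for q,a,b in pp('wrist','grip',2)])
print('hub pp',[(q,R.T@(world('wrist',a,b,z=T[2]+.0165,st=s)-T)) for q,a,b in pp('wrist','hub',2)])
E
```

```text
7.65
plane [ 0.00399576 -0.01102737 -0.03050258] [ 0.02639114  0.01059249 -0.03049944]
depth [[ 4.50308832e-03 -1.03225395e-02 -8.16141457e-02]
 [ 1.24015011e-02  1.34203958e-05 -2.69523349e-02]
 [ 3.27264852e-02  1.01238033e-02  1.59501526e-03]]
[[[48.5 43.5 31.6]]]
handle [ 0.07093103  0.00016978 -0.04850533] 0.10651252
grip pp [(0.89, array([ 0.08735701,  0.14243498, -0.02249449])), (0.74, array([ 0.0717615 ,  0.00037881, -0.02250537]))]
hub pp [(0.62, array([ 0.08380172,  0.12854978, -0.0164954 ])), (0.59, array([ 0.00106408,  0.00043213, -0.01650004]))]
```

Request:
apply_moves(plan=[0.05, 0.3, 0, 0.7, 0.05, 0.3, 0, 0.9, 0.05, 0.3, 0, 0.9, 0.05, 0.3, 0, 0.9, 0.05, 0.3, 0, 0.9, 0.05, 0.3, 0, 0.9, 0.05, 0.3, 0, 0.9, 0.05, 0.2, 0, 0.9, 0.05, 0.14, 0, 0.6, 0, 0, 0, 0, 0, 0, 0, 0, 0, 0, 0, 0])

```text
time_s: 9.3
position: [0.5422, 0.1192, 0.283]
tcp_rot: [[-0.083, 0.997, -0.0], [0.997, 0.083, -0.0], [-0.0, -0.0, -1.0]]
force: [0.2, -0.5, -6.0]
opening: 0.254
grasp_force: 30.0
```

Run:
```python
from h import *
s=bot.read_state(); R=np.array(s['tcp_rot']); print(s['time_s'],np.round(s['position'],4),np.degrees(np.arctan2(R[1,0],R[0,0])),np.round(s['joint_positions'],1)); print(np.array(s['position'])+R@[.001,0,0])
for c in ('scene','top'):
    p,d=bot.capture(c)
    print(c,[(q,world(c,u,v,z=.188)) for q,u,v in pp(c,'cup_mouth',1)],[(q,world(c,u,v,z=s['position'][2]+.0165)) for q,u,v in pp(c,'hub',3)])
    if c=='scene': a=p[110:220,230:380]
save('s3',cv2.resize(a,None,fx=5,fy=5,interpolation=cv2.INTER_CUBIC))
```

```text
9.3 [0.5422 0.1192 0.283 ] 94.76630520856705 [ 0.9 21.  87.9 -0.  71.1 -3.9]
[0.54214645 0.12015402 0.283     ]
scene [(0.6, array([0.53319088, 0.13128908, 0.188     ]))] [(0.93, array([ 0.8878675 , -0.41469228,  0.29950013])), (0.65, array([0.53761014, 0.1208139 , 0.29950013])), (0.57, array([0.85683235, 0.06953608, 0.29950013]))]
top [] [(0.92, array([ 0.67260483, -0.2577615 ,  0.29950013])), (0.58, array([0.64409552, 0.24371833, 0.29950013]))]
```

View pics/s3.png

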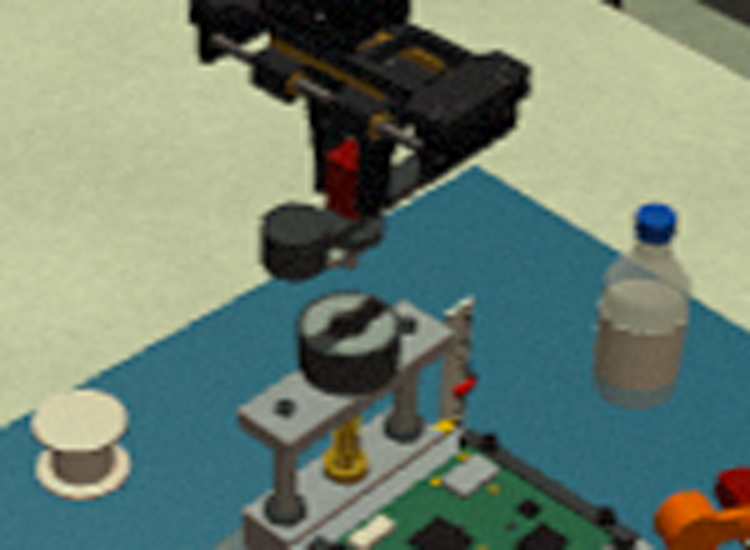

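The crank is over the cup with the T-head in line with the slot: cup at (350,330) in the crop, T-head at (345,260). Lowering in two stages.

Request:
apply_moves(plan=[0.016, -0.012, -0.2, 0, 0, 0, -0.3, 0, 0, 0, -0.3, 0, 0, 0, -0.2, 0, 0, 0, -0.06, 0, 0, 0, -0.04, 0, 0, 0, -0.04, 0, 0, 0, 0, 0])

```text
time_s: 10.6
position: [0.5432, 0.1189, 0.2263]
tcp_rot: [[-0.084, 0.996, 0.0], [0.996, 0.084, 0.0], [-0.0, 0.0, -1.0]]
force: [0.1, 0.5, -5.9]
opening: 0.251
grasp_force: 30.0
```

Request:
apply_moves(plan=[0, 0, -0.04, 0, 0, 0, -0.04, 0, 0, 0, -0.04, 0, 0, 0, -0.04, 0, 0, 0, -0.04, 0, 0, 0, 0, 0, 0, 0, 0, 0])

```text
time_s: 11.48
position: [0.5432, 0.1189, 0.2161]
tcp_rot: [[-0.084, 0.996, 0.0], [0.996, 0.084, 0.0], [-0.0, 0.0, -1.0]]
force: [0.1, 0.1, -6.8]
opening: 0.25
grasp_force: 30.0
```

Entering freely. Final millimetres:

Request:
apply_moves(plan=[0, 0, -0.02, 0, 0, 0, -0.02, 0, 0, 0, -0.02, 0, 0, 0, 0, 0, 0, 0, 0, 0])

```text
time_s: 12.1
position: [0.5431, 0.1189, 0.2135]
tcp_rot: [[-0.084, 0.996, 0.0], [0.996, 0.084, 0.0], [-0.0, 0.0, -1.0]]
force: [-2.0, -0.9, -1.7]
opening: 0.25
grasp_force: 30.0
```

Seated, since the weight is now on the cup. Turn clockwise by the hub.

Request:
apply_moves(plan=[-0.002, 0.002, 0, -0.6, -0.002, 0.002, 0, -0.9, -0.002, 0.002, 0, -0.9, -0.002, 0.002, 0, -0.9, -0.002, 0.002, 0, -0.9, -0.002, 0.002, 0, -0.9, -0.002, 0.002, 0, -0.9, -0.002, 0.002, 0, -0.9, -0.002, 0.002, 0, -0.9, -0.002, 0.002, 0, -0.9, 0, 0, 0, -0.6, 0, 0, 0, 0])

```text
time_s: 13.6
position: [0.5428, 0.1196, 0.2135]
tcp_rot: [[0.999, 0.033, 0.002], [0.033, -0.999, -0.0], [0.002, 0.001, -1.0]]
force: [-0.2, -1.3, -1.6]
opening: 0.252
grasp_force: 30.0
```

Run:
```python
from h import *
s=bot.read_state(); R=np.array(s['tcp_rot']); print(s['time_s'],np.round(s['position'],4),np.degrees(np.arctan2(R[1,0],R[0,0])),np.round(s['joint_positions'],1),np.round(s['force'],1),np.round(s['moment'],2))
```

```text
13.6 [0.5428 0.1196 0.2135] 1.9093540975804348 [ 0.9 25.5 92.8 -0.  61.7 89. ] [-0.2 -1.3 -1.6] [-0.16  0.06  0.04]
```

Turned 93°. Release the hub, rise, shift to the handle and grip it.

Request:
apply_moves(plan=[0, 0, 0, 0, 0, 0, 0, 0, 0, 0, 0, 0, 0, 0, 0, 0, 0, 0, 0.2, 0, 0, 0, 0.5, 0, 0, 0, 0.55, 0, 0.2, 0, 0, 0, 0.5, 0.02, 0, 0, 0.5, 0.02, 0, 0, 0.22, 0, 0, 0, 0, 0, 0, 0], grip=-1)

```text
time_s: 15.1
position: [0.6132, 0.1218, 0.2746]
tcp_rot: [[0.999, 0.032, -0.002], [0.032, -0.999, -0.0], [-0.002, 0.0, -1.0]]
force: [-1.4, -0.1, -0.2]
opening: 1.001
grasp_force: 0.0
```

Run:
```python
from h import *
s=bot.read_state(); R=np.array(s['tcp_rot']); T=np.array(s['position']); print(s['time_s'],T,s['opening'])
p,d=bot.capture('wrist'); save('w4',p)
for t,z in (('grip',.236),('hub',.230)):
    print(t,[(q,round(u),round(v),np.round(world('wrist',u,v,z=z,st=s),4)) for q,u,v in pp('wrist',t,3)])
```

```text
15.1 [0.61319326 0.12176974 0.27457539] 1.0014721387239993
grip [(0.68, 278, 233, array([0.614 , 0.1216, 0.236 ])), (0.66, 88, 97, array([0.7055, 0.2547, 0.236 ]))]
hub [(0.88, 122, 113, array([0.693 , 0.2299, 0.23  ])), (0.79, 278, 316, array([0.5425, 0.1194, 0.23  ])), (0.74, 279, 290, array([0.5664, 0.1193, 0.23  ]))]
```

View pics/w4.png

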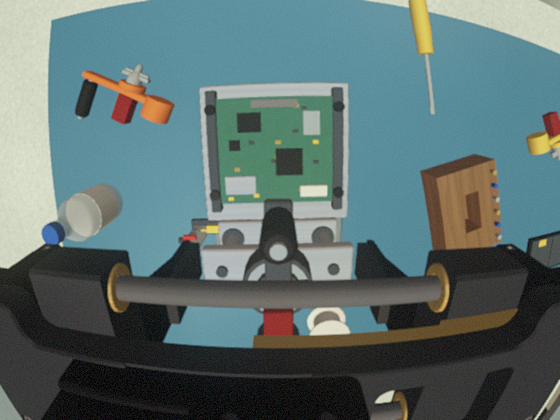

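Handle is centred at (278,250) between the fingers. Lower and grip it.

Request:
apply_moves(plan=[0.01, 0, -0.3, 0, 0, 0, -0.5, 0, 0, 0, -0.2, 0, 0, 0, 0, 0])

```text
time_s: 15.75
position: [0.6128, 0.1219, 0.2244]
tcp_rot: [[0.999, 0.032, -0.003], [0.032, -0.999, -0.0], [-0.003, -0.0, -1.0]]
force: [-0.0, 0.5, 0.5]
opening: 0.997
grasp_force: 0.0
```

Request:
apply_moves(plan=[0, 0, 0, 0, 0, 0, 0, 0, 0, 0, 0, 0, 0, 0, 0, 0, 0, 0, 0, 0, 0, 0, 0, 0, 0, 0, 0, 0, 0, 0, 0, 0, 0, 0, 0, 0, 0, 0, 0, 0], grip=1)

```text
time_s: 17.0
position: [0.6136, 0.1219, 0.2255]
tcp_rot: [[0.999, 0.032, -0.0], [0.032, -0.999, -0.0], [-0.0, 0.0, -1.0]]
force: [0.5, -0.9, 0.6]
opening: 0.264
grasp_force: 30.0
```

```bash
cat > gap.py <<'E'
from h import *
def gap(tag):
    p,d=bot.capture('scene'); i,f=cam('scene'); x0,x1,y0,y1=295,345,155,215
    q=p[y0:y1,x0:x1].astype(float); hsv=cv2.cvtColor(p[y0:y1,x0:x1],cv2.COLOR_RGB2HSV)
    R=cv2.Rodrigues(np.array(i['rvec'],float))[0]; t=np.array(i['tvec'],float).ravel()
    def z_of(u,v,xy):  # height on the vertical line through xy
        zs=np.linspace(0,.2,2001); W=np.c_[np.full(2001,xy[0]),np.full(2001,xy[1]),zs]; C=W@R.T+t
        vv=i['cy']+f*C[:,1]/C[:,2]; uu=i['cx']+f*C[:,0]/C[:,2]; k=np.argmin(np.hypot(uu-u,(vv-v)));return zs[k],uu[k]-u
    for n,m in (('red',((hsv[...,0]<8)|(hsv[...,0]>170))&(hsv[...,1]>130)),('yel',(hsv[...,0]>20)&(hsv[...,0]<35)&(hsv[...,1]>130))):
        nn,lab,st,ce=cv2.connectedComponentsWithStats(m.astype(np.uint8))
        for k in range(1,nn):
            if st[k,4]>3: print(n,st[k],np.round(ce[k]+[x0,y0],2),np.round(z_of(*(ce[k]+[x0,y0]),(.543,.2235)),4))
    print([(t,pp('scene',t,2)) for t in('pointer','mark')])
    save(tag,cv2.resize(p[y0:y1,x0:x1],None,fx=10,fy=10,interpolation=cv2.INTER_CUBIC))
if __name__=='__main__':
    import sys; gap(sys.argv[1])
E
python3 gap.py g0
```

```text
red [ 0 13  5  3  6] [297.17 169.5 ] [ 0.142  25.9824]
red [ 7 17  4  2  4] [303.5 172.5] [ 0.1315 19.4664]
red [19 20  2  4  4] [314.25 176.5 ] [0.1181 8.4859]
red [26 30  4  4 10] [322.5 186.5] [ 0.0778 -0.4401]
yel [ 0 38  8 13 61] [298.64 200.25] [8.20000e-03 2.23104e+01]
yel [22 39  4  3  8] [318.75 194.75] [0.04   2.6983]
[('pointer', [(0.85, 316.792, 196.686)]), ('mark', [(0.34, 241.80800000000002, 266.112)])]
```

View pics/g0.png

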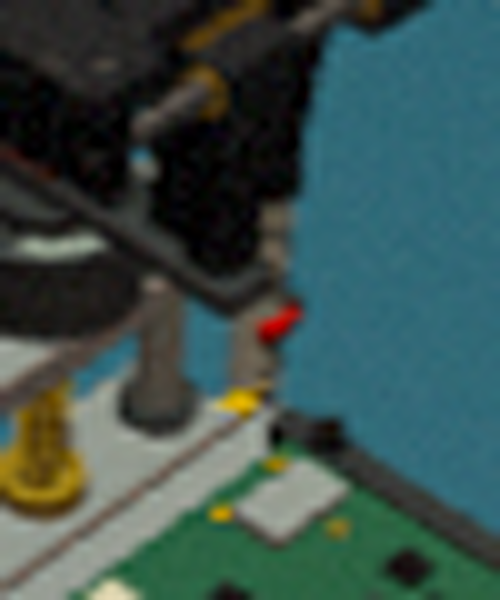

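Red rider at (280,322), yellow pointer tip at (245,400) in the crop. The scene camera is too coarse here (about 3.7 mm per pixel), so I'll use wrist depth.

```bash
cat > wg.py <<'E'
from h import *
import sys
def wg(tag):
    s=bot.read_state(); R=np.array(s['tcp_rot']); print(s['time_s'],np.round(s['position'],4))
    p,d=bot.capture('wrist'); np.savez(tag+'.npz',p=p,d=d,pos=s['position'],rot=s['tcp_rot'])
    i,f=cam('wrist'); M=np.array(i['mount']); h=cv2.cvtColor(p,cv2.COLOR_RGB2HSV)
    v,u=np.mgrid[:420,:560]; r=np.hypot(u-i['cx'],v-i['cy'])+1e-9; k=np.tan(np.minimum(r/f,1.4))/r
    W=np.stack([(u-i['cx'])*k,(v-i['cy'])*k,np.ones_like(k)],-1)*d[...,None]
    W=(W@M[:3,:3].T+M[:3,3])@R.T+np.array(s['position'])
    reg=(abs(W[...,0]-.543)<.035)&(W[...,1]>.175)&(W[...,1]<.26)&(d>0)&(W[...,2]<.16)&(W[...,2]>.015)
    for n,m in (('red',((h[...,0]<8)|(h[...,0]>170))&(h[...,1]>130)),('yel',(h[...,0]>20)&(h[...,0]<35)&(h[...,1]>130))):
        m=m&reg; P=W[m]
        print(n,m.sum())
        if m.sum(): print(' px',np.round([u[m].min(),u[m].max(),v[m].min(),v[m].max()]),'pct\n',np.round(np.percentile(P,[2,25,50,75,95],axis=0),4)*1000)
    return p,W,h
if __name__=='__main__':
    p,W,h=wg(sys.argv[1])
E
python3 wg.py m0
```

```text
17.15 [0.6136 0.1218 0.2255]
red 0
yel 118
 px [192 210 239 247] pct
 [[542.8 196.8  47.7]
 [544.5 201.   51.6]
 [547.  204.8  53.9]
 [549.8 208.5  54.5]
 [550.7 214.9  55.3]]
```

```bash
cat > arc.py <<'E'
import numpy as np,sys
# start angle, cw total, step
a,tot,st=map(float,sys.argv[1:4]); n=int(round(tot/st)); th=np.radians(a-st*np.arange(n+1)); P=1.4*np.c_[np.cos(th),np.sin(th)]
Q=np.round(P,2); D=np.diff(Q,axis=0)
for k in range(0,n,12): print(', '.join('%g, %g, 0, 0'%(round(x,2),round(y,2)) for x,y in D[k:k+12])); print()
E
python3 arc.py 2 360 15
```

```text
-0.04, -0.36, 0, 0, -0.12, -0.35, 0, 0, -0.22, -0.29, 0, 0, -0.28, -0.24, 0, 0, -0.33, -0.15, 0, 0, -0.36, -0.06, 0, 0, -0.36, 0.04, 0, 0, -0.35, 0.12, 0, 0, -0.29, 0.22, 0, 0, -0.24, 0.28, 0, 0, -0.15, 0.33, 0, 0, -0.06, 0.36, 0, 0

0.04, 0.36, 0, 0, 0.12, 0.35, 0, 0, 0.22, 0.29, 0, 0, 0.28, 0.24, 0, 0, 0.33, 0.15, 0, 0, 0.36, 0.06, 0, 0, 0.36, -0.04, 0, 0, 0.35, -0.12, 0, 0, 0.29, -0.22, 0, 0, 0.24, -0.28, 0, 0, 0.15, -0.33, 0, 0, 0.06, -0.36, 0, 0
```

Request:
apply_moves(plan=[-0.04, -0.36, 0, 0, -0.12, -0.35, 0, 0, -0.22, -0.29, 0, 0, -0.28, -0.24, 0, 0, -0.33, -0.15, 0, 0, -0.36, -0.06, 0, 0])

```text
time_s: 17.95
position: [0.5456, 0.0485, 0.2256]
tcp_rot: [[1.0, 0.03, 0.002], [0.03, -1.0, 0.001], [0.002, -0.001, -1.0]]
force: [2.0, 6.2, -3.2]
opening: 0.268
grasp_force: 30.0
```

```bash
python3 wg.py m1
```

```text
17.95 [0.5456 0.0485 0.2256]
red 0
yel 77
 px [128 142 181 188] pct
 [[542.5 199.2  53.2]
 [544.7 202.7  55.4]
 [546.8 206.2  56.2]
 [549.  209.2  56.7]
 [550.7 216.6  57.6]]
```

Run:
```python
import cv2,numpy as np
z=np.load('m1.npz'); p=z['p']; h=cv2.cvtColor(p,cv2.COLOR_RGB2HSV)
c=p[160:205,95:160]; cv2.imwrite('pics/c1.png',cv2.resize(cv2.cvtColor(c,cv2.COLOR_RGB2BGR),None,fx=10,fy=10,interpolation=cv2.INTER_CUBIC))
m=((h[...,0]<10)|(h[...,0]>165))&(h[...,1]>90); v,u=np.nonzero(m[160:205,95:160]); print(list(zip(u+95,v+160,z['d'][v+160,u+95]))[:40])
```

```text
[]
```

View pics/c1.png

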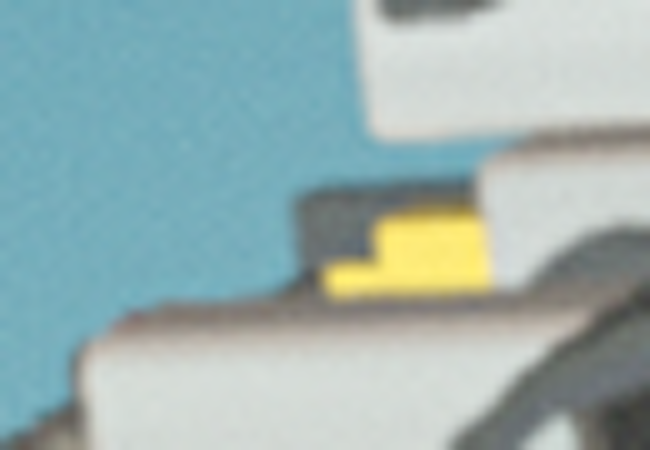

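The crosshead hides the rider here; the pointer shows as the yellow patch at (410,250). I'll wind on and measure with the handle over the scale side.

Request:
apply_moves(plan=[-0.36, 0.04, 0, 0, -0.35, 0.12, 0, 0, -0.29, 0.22, 0, 0, -0.24, 0.28, 0, 0, -0.15, 0.33, 0, 0, -0.06, 0.36, 0, 0, 0.04, 0.36, 0, 0, 0.12, 0.35, 0, 0, 0.22, 0.29, 0, 0, 0.28, 0.24, 0, 0, 0.33, 0.15, 0, 0, 0.36, 0.06, 0, 0])

```text
time_s: 19.5
position: [0.541, 0.1917, 0.2255]
tcp_rot: [[0.999, 0.033, -0.002], [0.033, -0.999, 0.002], [-0.002, -0.002, -1.0]]
force: [-1.3, -1.4, 1.7]
opening: 0.262
grasp_force: 30.0
```

Request:
apply_moves(plan=[0.36, -0.04, 0, 0, 0.35, -0.12, 0, 0, 0.29, -0.22, 0, 0])

```text
time_s: 19.88
position: [0.5918, 0.1722, 0.2254]
tcp_rot: [[0.999, 0.033, -0.0], [0.033, -0.999, 0.003], [-0.0, -0.003, -1.0]]
force: [-2.1, 1.5, 1.4]
opening: 0.265
grasp_force: 30.0
```

```bash
python3 wg.py m2
```

```text
19.875 [0.5918 0.1722 0.2254]
red 90
 px [214 230 235 241] pct
 [[538.  221.4  69.9]
 [539.4 225.6  71.9]
 [540.9 229.4  72.7]
 [542.5 233.2  73.2]
 [543.7 237.4  73.9]]
yel 159
 px [234 256 225 234] pct
 [[542.3 195.7  57.4]
 [544.4 199.6  61.7]
 [547.  204.2  62.3]
 [549.7 208.5  63. ]
 [551.3 214.4  63.6]]
```

Pointer top is about 62.5 mm and rider top about 73 mm. With the 6 mm rider and 4 mm pointer that leaves roughly 9.5 mm. Wind 315°, then look again.

```bash
python3 arc.py 47 315 15
```

```text
0.24, -0.28, 0, 0, 0.15, -0.33, 0, 0, 0.06, -0.36, 0, 0, -0.04, -0.36, 0, 0, -0.12, -0.35, 0, 0, -0.22, -0.29, 0, 0, -0.28, -0.24, 0, 0, -0.33, -0.15, 0, 0, -0.36, -0.06, 0, 0, -0.36, 0.04, 0, 0, -0.35, 0.12, 0, 0, -0.29, 0.22, 0, 0

-0.24, 0.28, 0, 0, -0.15, 0.33, 0, 0, -0.06, 0.36, 0, 0, 0.04, 0.36, 0, 0, 0.12, 0.35, 0, 0, 0.22, 0.29, 0, 0, 0.28, 0.24, 0, 0, 0.33, 0.15, 0, 0, 0.36, 0.06, 0, 0
```

Request:
apply_moves(plan=[0.24, -0.28, 0, 0, 0.15, -0.33, 0, 0, 0.06, -0.36, 0, 0, -0.04, -0.36, 0, 0, -0.12, -0.35, 0, 0, -0.22, -0.29, 0, 0, -0.28, -0.24, 0, 0, -0.33, -0.15, 0, 0, -0.36, -0.06, 0, 0, -0.36, 0.04, 0, 0, -0.35, 0.12, 0, 0, -0.29, 0.22, 0, 0])

```text
time_s: 21.42
position: [0.4954, 0.0664, 0.2258]
tcp_rot: [[0.999, 0.032, 0.001], [0.032, -0.999, -0.004], [0.001, 0.004, -1.0]]
force: [2.6, -2.1, -2.3]
opening: 0.265
grasp_force: 30.0
```

Request:
apply_moves(plan=[-0.24, 0.28, 0, 0, -0.15, 0.33, 0, 0, -0.06, 0.36, 0, 0, 0.04, 0.36, 0, 0, 0.12, 0.35, 0, 0, 0.22, 0.29, 0, 0, 0.28, 0.24, 0, 0, 0.33, 0.15, 0, 0, 0.36, 0.06, 0, 0, 0, 0, 0, 0])

```text
time_s: 22.68
position: [0.5432, 0.1914, 0.2255]
tcp_rot: [[0.999, 0.032, 0.003], [0.032, -0.999, 0.003], [0.003, -0.003, -1.0]]
force: [-0.1, 1.6, 0.7]
opening: 0.269
grasp_force: 30.0
```

```bash
python3 wg.py m3
python3 - <<'E'
import cv2,numpy as np
z=np.load('m3.npz'); p=z['p']
c=p[215:275,215:295]; cv2.imwrite('pics/c3.png',cv2.resize(cv2.cvtColor(c,cv2.COLOR_RGB2BGR),None,fx=9,fy=9,interpolation=cv2.INTER_CUBIC))
E
```

```text
22.675 [0.5432 0.1914 0.2255]
red 93
 px [232 248 192 198] pct
 [[537.6 221.7  71.7]
 [539.2 225.9  72.6]
 [540.9 229.9  73. ]
 [542.  233.9  73.6]
 [543.2 237.1  75.1]]
yel 187
 px [252 275 184 194] pct
 [[541.5 195.   68.2]
 [543.9 199.9  70.7]
 [546.6 204.1  71.4]
 [549.6 208.9  71.9]
 [551.2 214.8  72.8]]
```

Pointer mid is about 69.5 mm and mark mid about 70.1 mm, so roughly 20° more.

Request:
apply_moves(plan=[0.24, -0.02, 0, 0, 0.24, -0.06, 0, 0, 0, 0, 0, 0, 0, 0, 0, 0])

```text
time_s: 23.22
position: [0.5658, 0.1865, 0.2259]
tcp_rot: [[0.999, 0.032, 0.003], [0.032, -0.999, 0.002], [0.003, -0.002, -1.0]]
force: [1.7, 4.1, 0.9]
opening: 0.262
grasp_force: 30.0
```

Request:
apply_moves(plan=[0, 0, 0, 0, 0, 0, 0, 0, 0, 0, 0, 0, 0, 0, 0, 0, 0, 0, 0.2, 0, 0, 0, 0.4, 0, 0, 0, 0.6, 0, 0.5, 0, 0.2, 0, 0.8, 0, 0, 0, 0.6, 0, 0, 0, 0, 0, 0, 0, 0, 0, 0, 0], grip=-1)

```text
time_s: 24.72
position: [0.6591, 0.1855, 0.2956]
tcp_rot: [[0.999, 0.032, -0.002], [0.032, -0.999, -0.0], [-0.002, 0.0, -1.0]]
force: [-0.5, 0.5, 0.5]
opening: 1.001
grasp_force: 0.0
```

```bash
python3 wg.py m4
python3 - <<'E'
import cv2,numpy as np
z=np.load('m4.npz'); p=cv2.cvtColor(z['p'],cv2.COLOR_RGB2BGR)
cv2.imwrite('pics/c4.png',p)
E
```

```text
24.725 [0.6591 0.1855 0.2956]
red 59
 px [236 247 263 269] pct
 [[536.9 222.6  69. ]
 [539.6 226.1  71.8]
 [541.2 229.5  72.8]
 [542.6 233.5  73.2]
 [543.4 237.3  73.7]]
yel 104
 px [251 268 257 265] pct
 [[543.3 195.   65.3]
 [545.  199.   69.9]
 [547.9 203.2  71.6]
 [550.2 208.1  72.1]
 [551.  214.7  73. ]]
```

View pics/c4.png

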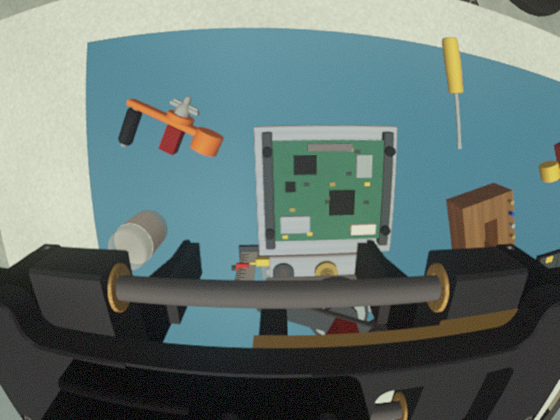

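The pointer at (262,262) and the rider at (241,266) now sit side by side. Their tops are about 72.1 and 73.2 mm, so their middles agree within about 0.3 mm. The gripper is clear, so I'll hand in.

Request:
apply_moves(plan=[0, 0, 0.5, 0, 0, 0, 0.5, 0, 0, 0, 0, 0, 0, 0, 0, 0])

```text
time_s: 25.28
position: [0.659, 0.1855, 0.3448]
tcp_rot: [[0.999, 0.032, -0.002], [0.032, -0.999, -0.0], [-0.002, 0.0, -1.0]]
force: [0.6, -0.6, -0.6]
opening: 0.996
grasp_force: 0.0
```

```bash
python3 -c "
from rig import bot
print(bot.hand_in())"
```

```text
the job is handed in; nothing more can be done
None
```

Job handed in at about 25 s: the crank is locked in the cup and released, and the pointer is level with the red marker to about 0.3 mm by wrist-camera depth; I viewed 11 pictures, one over the limit of 10.

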